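Clip the leftovers box shut

ROBOT

A 6-joint arm with a two-finger parallel gripper is mounted at the origin on the work surface. World frame = base frame: x ahead of the robot, y to its left, z up, the work surface at z = 0. Lengths are in m, angles in rad, forces in N, time in s.
With the tool pointing down it reaches from about 0.35 to 0.875 m from the base axis. Payload 4.2 kg.
Tool frame: the origin (TCP) lies midway between the tips of the shut fingers; the grasp point (between the pads) lies 19 mm behind it (manip.pinch_z is the distance from the TCP to the grasp point, in m); z points along the fingers, y is the direction in which the jaws open and shut (so a half turn about z gives the same grasp; the last joint's range is limited). The gripper opens to 87 mm and grips with 3 to 60 N. Pads are 19 mm wide; open, the fingers measure 117 mm over their backs; the gripper's body (75 mm by 190 mm) begins 51 mm behind the grasp point.
Start: joints at [1.602, 0.385, 0.008, 0, -1.194, -0.259], TCP at [0.141, 0.609, 0.223] pointing down, gripper open.
Joint ranges: [-3.14, 3.14], [-1.21, 2.06], [-1.07, 1.41], [-3.16, 2.05], [-2.99, -0.16], [-3.1, 3.1]. Speed limits (rad/s): [2.79, 2.79, 3.14, 3.14, 3.14, 3.14].

INTERFACE

Orientations are given as a unit quaternion [x, y, z, w].
In Python, from plant import manip gives the robot as it stands. The module is installed in compiled form; this text tells all that it offers.
- The arm moves only by the tool carry_out, never from a script. Its argument "increments" is text: rows parted by semicolons, each of 5 numbers parted by spaces: the opening, from 0 (shut) to 1 (fully open), then the shift along the world's x, y, z in cm, then the turn about the world's z in degrees. A call has 1 to 20 rows; each row shifts and turns the commanded pose from where the row before left it; what a row does not reach is not made up. A row lasts 1/12 s, in which the tool goes at most 41.7 mm and 7.16 degrees, less where a joint would pass 70% of its speed; a pose out of reach is approached as far as the arm can. A call is refused whole if a number of a shift passes 4.17 or a number of a turn 7.16, either way. A call with a gripper value outside its range is refused whole. The fingers move at their own pace and stop on an object; the grip force is fixed at half the most. Time passes only in rows, so rows that do not move let the fingers close. It gives the time, the measured TCP pose, the force and the opening at its end, in the units of the state.
- manip.get_obs(): the state, without advancing time (a new reading comes with each control period).
- manip.read_camera(name): name is "scene" or "top" or "wrist"; returns a dict with "image" (420x560x3 uint8, red, green, blue), "z_map" (420x560 float32, m along the optical axis (not along the pixel's ray), 0 where there is no reading), "fx", "fy", "cx", "cy" (pixels), "dist_coeffs" ([k1, k2, p1, p2, k3] as OpenCV has them; the pictures are not rectified), "extrinsics" (4x4, takes a point from world to camera coordinates). Camera axes: x right, y down, z forward; pixel columns grow to the right and rows downward; lengths in m; the calibration is good to about 2 mm. A picture is of the moment at which its call begins.
- manip.sign_off(): hands the job in, once; it reports no verdict.
The state is a dict: "time_s": time; "joints": joint angles; "dq": joint speeds; "joint_efforts": joint torques, N m; "tool_pos": TCP position; "tcp_rot": TCP orientation; "force": force on the tool from outside, world axes, zero at the start; "moment": the same for the moment, N m; "gripper_width": finger opening in m.
Only numpy, scipy, OpenCV 4.12 (cv2) and the standard library are available. Lean on these libraries where they do the work, as an engineer would, in place of code of your own. Each camera call takes 0.05 s, during which the arm holds its last target.

TASK

Close the lid of the glass food box for the fridge: go round the rim and press each of its four raised clip wings down with the fingertips until every one has clicked fully shut. Leave the box standing where it is, neither lifting it nor pushing it about, and do not disturb the mug, the spoon or the spray bottle; finish with the hand clear of everything.

Things in the scene. Friction and masses are not known exactly. Their poses are not given: they have to be found in the camera images.
- foodbox: Loose glass food box, upright on the worktop, about 0.9 kg, white plastic lid already laid on. Glass rim 140 mm along its x, 190 mm along its y, 58 mm high. Origin: centre of its underside; z up. The lid has four hinged clip wings, one mid-way along each side: front (-x), back (+x), left (+y), right (-y). Inside their hinge lines the lid is recessed, its top at 57 mm; its corners reach 61 mm.
- wing_front (a joint): angle of the front wing (rad): 0 = shut, ledge level; grows as the wing stands up (starts 0.45 to 0.95). Above 0.4 its hinge keeps it roughly where it is left. Below, its catch rides over the glass rim: about 9 N straight down, 16 mm out from the hinge, takes it past the hard point (about 0.18), then it snaps to 0 and stays; let go earlier, it springs back.
- wing_back (a joint): angle of the back wing, likewise
- wing_left (a joint): angle of the left wing, likewise
- wing_right (a joint): angle of the right wing, likewise
- wing_front_press (a point): on the upper face of the front wing's flat ledge, mid-width, 16 mm out from the hinge line; moves with the wing. x: out over its free edge, z: up out of the face. The ledge is 24 mm deep, 88 mm wide, 3 mm thick, with a 16 mm wall down from its free edge. Hinge line 51 mm from the box's centre, 61 mm above the worktop; shut, this face is level at 62.5 mm.
- wing_back_press (a point): same point on the back wing; same sizes
- wing_left_press (a point): same point on the left wing; its ledge is 50 mm wide and its hinge line lies 76 mm from the box's centre, otherwise as the front wing
- wing_right_press (a point): same point on the right wing; sizes as the left wing
- mug: white mug, 80 mm wide with a handle, 92 mm high, standing beyond the left end of the box; origin at the centre of its underside
- spoon: serving spoon with wooden handle, 200 mm long, 20 mm high, lying in front of the box; origin under its middle, x towards the bowl
- spray: white spray bottle, 72 mm in diameter, 213 mm high, standing beyond the right end of the box; origin at the centre of its underside
Things that resemble listed ones, but are neither listed nor needed, are in the scene too. Leave any blue or red look-alike of the foodbox alone.

How it is judged:
By the outcome, as a careful person would: the job done as asked, in the order asked, and still so for the second after the job is handed in, with the robot touching nothing.
It also fails if it takes over 53 s, if anything falls off the work surface, if the arm or the gripper's body presses on something with over 40 N, if the wrist force passes 120 N, or if a joint passes its speed limit or range.

## Working session

There is one attempt and no reset: what is moved stays moved. The work goes in short steps, Python scripts to look and compute and a tool call to move; the robot and the scene stay as the last step left them, time stands still between calls to the robot, and variables do not carry over. Pictures are saved under pics/ and viewed, and the job is handed in when it is done.

Besides the shell and the picture viewer there is one more tool, called after "Emit:" by a JSON object that holds its "name" and its "arguments". carry_out: Moves the arm, as the interface text tells. Its arguments: {"type":"object","properties":{"increments":{"type":"string"}},"required":["increments"]}

```bash
mkdir -p pics
cat > h.py <<'E'
from plant import manip
import numpy as np, cv2
def snap(n,f):
    c=manip.read_camera(n); cv2.imwrite(f'pics/{f}.png',c['image'][:,:,::-1]); np.savez(f'{f}.npz',**{k:np.array(v) for k,v in c.items()}); return c
def world(c,u,v,z=None):
    K=np.array([[c['fx'],0,c['cx']],[0,c['fy'],c['cy']],[0,0,1]],float)
    p=cv2.undistortPoints(np.array([[[u,v]]],float),K,np.array(c['dist_coeffs'],float))[0,0]
    T=np.linalg.inv(np.array(c['extrinsics']))
    r=np.array([p[0],p[1],1.])
    if z is None:
        d=float(c['z_map'][int(round(v)),int(round(u))]); return T[:3,:3]@(r*d)+T[:3,3]
    d=T[:3,:3]@r; return T[:3,3]+d*(z-T[2,3])/d[2]
def cloud(c):
    K=np.array([[c['fx'],0,c['cx']],[0,c['fy'],c['cy']],[0,0,1]],float)
    H,W=c['z_map'].shape
    uu,vv=np.meshgrid(np.arange(W),np.arange(H))
    p=cv2.undistortPoints(np.stack([uu,vv],-1).reshape(-1,1,2).astype(float),K,np.array(c['dist_coeffs'],float))[:,0]
    d=np.array(c['z_map']).reshape(-1,1)
    T=np.linalg.inv(np.array(c['extrinsics']))
    P=(np.c_[p,np.ones(len(p))]*d)@T[:3,:3].T+T[:3,3]
    P[d[:,0]==0]=np.nan
    return P.reshape(H,W,3)
E
python3 - <<'E'
from h import *
o=manip.get_obs(); print(o)
for n in ('top','scene','wrist'):
    c=snap(n,n+'0'); print(n,np.linalg.inv(c['extrinsics']).round(3).tolist())
E
```

```text
{'time_s': 0.0, 'joints': array([ 1.60162072e+00,  3.85555957e-01,  6.61773142e-03, -4.93949484e-04,
       -1.19401678e+00, -2.58597042e-01]), 'dq': array([ 2.45598279e-05,  2.38127861e-04,  5.09891831e-04, -1.57123133e-03,
        5.13965450e-04,  3.96876092e-04]), 'joint_efforts': array([ 9.37012082e-04, -3.90659058e+01,  1.87403780e+01,  4.21977371e+00,
        1.09325635e-02, -1.93255910e-04]), 'tool_pos': array([0.14097979, 0.60826417, 0.22145756]), 'tcp_rot': array([ 9.93510995e-01, -1.13730756e-01, -7.15055544e-05,  1.10116066e-03]), 'force': array([0.44620705, 0.15227565, 0.70822121]), 'moment': array([ 6.84911924e-05, -3.45381229e-02,  4.63941325e-03]), 'gripper_width': 0.08670197396859598}
top [[-0.013, -0.985, 0.173, 0.381], [-1.0, 0.013, -0.0, 0.052], [-0.002, -0.173, -0.985, 1.003], [0.0, 0.0, 0.0, 1.0]]
scene [[-0.292, 0.785, -0.547, 1.185], [0.956, 0.239, -0.168, 0.242], [-0.001, -0.572, -0.82, 1.018], [0.0, 0.0, 0.0, 1.0]]
wrist [[-0.225, -0.936, -0.271, 0.216], [-0.974, 0.217, 0.06, 0.592], [0.003, 0.278, -0.961, 0.384], [0.0, 0.0, 0.0, 1.0]]
```

View pics/top0.png

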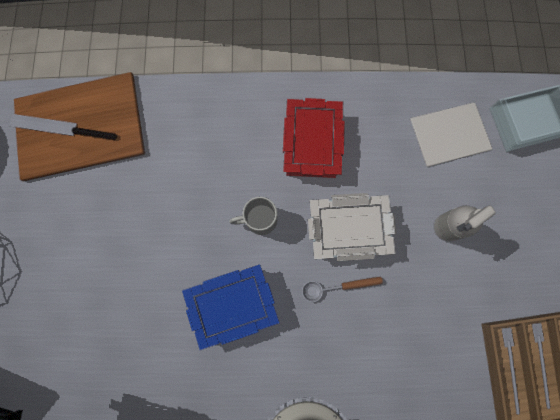

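View pics/scene0.png

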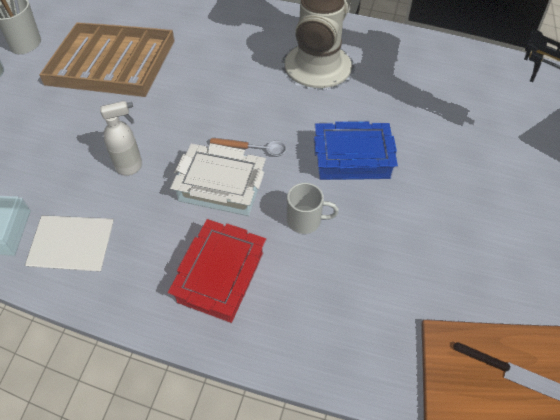

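View pics/wrist0.png

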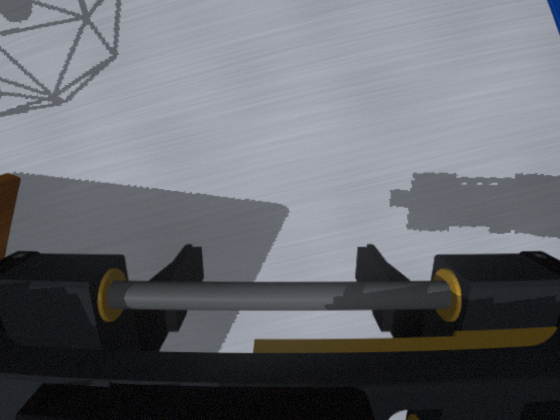

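The top view shows the white box at about (352,227), the mug at (260,215), the spray bottle at (460,222) and the spoon at (340,288). The blue and red boxes are look-alikes. Next I'll measure from an enlarged crop and the depth map.

Run:
```python
import numpy as np,cv2
from h import *
c=np.load('top0.npz'); im=c['image'][180:310,230:510,::-1]
cv2.imwrite('pics/crop.png',cv2.resize(im,None,fx=2.8,fy=2.8,interpolation=cv2.INTER_CUBIC))
im=c['image'][185:270,300:405,::-1]
cv2.imwrite('pics/crop2.png',cv2.resize(im,None,fx=7,fy=7,interpolation=cv2.INTER_CUBIC))
P=cloud(c)
for v in range(188,270,4): print(v,[int(round(1000*P[v,u,2])) for u in range(300,402,4)])
for u,v in((352,227),(310,200),(392,200),(396,252),(314,258),(260,214),(462,222)): print(u,v,P[v,u].round(3))
```

```text
188 [-3, -4, -3, -2, 1, -2, 3, 0, 0, -2, -3, 0, -1, -1, -2, 0, -2, -4, -3, -1, 1, -4, 1, -2, 2, -3]
192 [-2, -1, 0, -1, -1, -3, 0, -4, -2, 0, -2, 0, -1, -1, -2, -1, -1, -3, 0, 0, -3, -3, -2, -2, -4, -4]
196 [1, -2, -1, 3, -1, -1, -3, 0, 68, 69, 72, 70, 73, 76, 78, 74, 75, 73, 61, 61, 61, 62, 60, -1, 1, 1]
200 [2, -5, 0, 61, 57, 57, 59, 62, 72, 70, 73, 69, 69, 69, 73, 68, 68, 68, 61, 59, 60, 60, 59, -1, 2, -1]
204 [2, -1, -2, 60, 63, 60, 60, 60, 64, 65, 65, 63, 62, 60, 63, 63, 62, 63, 58, 59, 58, 61, 60, -1, -1, -3]Traceback (most recent call last):
  File "<stdin>", line 8, in <module>
ValueError: cannot convert float NaN to integer
```

View pics/crop2.png

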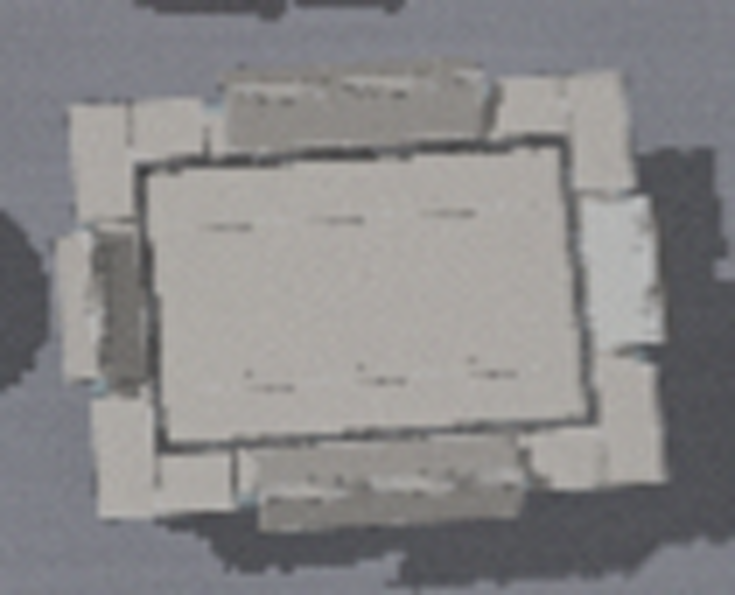

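Run:
```python
import numpy as np,cv2
from h import *
c=np.load('top0.npz'); P=cloud(c)
for name,pts,z in(('lid',[(70,105),(622,72),(665,482),(100,517)],.061),('groove',[(140,165),(568,140),(595,420),(162,445)],.058)):
    W=np.array([world(c,a/7+300-.43,b/7+185-.43,z) for a,b in pts]); m=W.mean(0)
    print(name,W.round(4).tolist(),m.round(4),[round(float(np.linalg.norm(W[i]-W[(i+1)%4])),4) for i in range(4)])
    for i in range(4):
        d=W[(i+1)%4]-W[i]; print(np.degrees(np.arctan2(d[1],d[0])).round(2))
m=(P[...,2]>.03)&(P[...,2]<.12)
for n,(u0,u1,v0,v1) in dict(mug=(225,282,190,240),spray=(425,510,190,260),spoon=(298,390,272,305)).items():
    q=P[v0:v1,u0:u1].reshape(-1,3); q=q[q[:,2]>(.008)]; print(n,q.min(0).round(3),q.max(0).round(3),len(q))
th=np.radians(-2.8)
# box frame profile
W=np.array([world(c,a/7+300-.43,b/7+185-.43,.061) for a,b in[(70,105),(622,72),(665,482),(100,517)]]); o=W.mean(0)
for th in (np.arctan2((W[0]-W[1])[1],(W[0]-W[1])[0])-np.pi/2,):
    print('th',np.degrees(th))
    R=np.array([[np.cos(th),np.sin(th)],[-np.sin(th),np.cos(th)]])
    q=P[180:275,295:410].reshape(-1,3); q=q[np.isfinite(q[:,0])]
    b=(q[:,:2]-o[:2])@R.T; h=q[:,2]
    for nm,ax,s,half in(('front',0,-1,.035),('back',0,1,.035),('left',1,1,.02),('right',1,-1,.02)):
        k=(abs(b[:,1-ax])<half)&(s*b[:,ax]>.03)&(h>.02)
        x=s*b[k,ax];y=h[k]
        print(nm,[(int(1000*e),int(1000*np.median(y[(x>=e)&(x<e+.004)]))) for e in np.arange(.04,.12,.004) if ((x>=e)&(x<e+.004)).sum()>2])
```

```text
lid [[0.5771, -0.0154, 0.061], [0.5864, -0.2064, 0.061], [0.4451, -0.2128, 0.061], [0.4364, -0.022, 0.061]] [ 0.5112 -0.1142  0.061 ] [0.1912, 0.1414, 0.191, 0.1409]
-87.21
-177.38
92.62
2.69
groove [[0.5564, -0.0391, 0.058], [0.5633, -0.187, 0.058], [0.4666, -0.191, 0.058], [0.4604, -0.0438, 0.058]] [ 0.5117 -0.1152  0.058 ] [0.1481, 0.0967, 0.1473, 0.0961]
-87.34
-177.65
92.43
2.79
mug [0.501 0.065 0.008] [0.579 0.178 0.095] 632
spray [ 0.477 -0.394  0.008] [ 0.548 -0.318  0.216] 1481
spoon [ 0.336 -0.189  0.008] [0.392 0.005 0.022] 505
th 2.7857724646455453
front [(40, 55), (44, 56), (47, 60), (51, 64), (55, 68), (59, 72), (63, 75), (67, 74), (71, 70), (75, 66)]
back [(40, 55), (44, 55), (47, 59), (51, 63), (55, 66), (59, 69), (63, 72), (67, 74), (71, 69), (75, 64)]
left [(40, 55), (44, 55), (47, 54), (51, 56), (55, 55), (59, 56), (63, 55), (67, 55), (71, 59), (75, 63), (79, 66), (83, 70), (87, 74), (91, 74), (95, 70), (99, 66), (103, 64)]
right [(40, 56), (44, 55), (47, 55), (51, 55), (55, 55), (59, 55), (63, 55), (67, 56), (71, 58), (75, 61), (79, 64), (83, 66), (87, 69), (91, 71), (95, 70), (99, 61)]
```

Measurements agree with the given sizes: the lid measures 191 x 141 mm at z = 61 mm. The box centre is (0.511, -0.114) with a yaw of about 2.8°. The wings stand at roughly 0.65 to 0.85 rad. I'll travel over to the front wing with the fingers shut.

Emit:
{"name": "carry_out", "arguments": {"increments": "0 1.5 -3.6 0 5.3; 0 1.5 -3.6 0 5.3; 0 1.5 -3.6 0 5.3; 0 1.5 -3.6 0 0; 0 1.5 -3.6 0 0; 0 1.5 -3.6 0 0; 0 1.5 -3.6 0 0; 0 1.5 -3.6 0 0; 0 1.5 -3.6 0 0; 0 1.5 -3.6 0 0; 0 1.5 -3.6 0 0; 0 1.5 -3.6 0 0; 0 1.5 -3.6 0 0; 0 1.5 -3.6 0 0; 0 1.5 -3.6 0 0; 0 1.5 -3.6 0 0; 0 1.5 -3.6 0 0; 0 1.5 -3.6 0 0; 0 1.5 -3.6 0 0; 0 1.5 -3.6 0 0"}}

```text
time_s: 1.82
tool_pos: [0.4412, -0.1133, 0.2226]
tcp_rot: [1.0, 0.025, 0.0, -0.0]
force: [1.1, 0.7, 0.4]
gripper_width: 0.0002
```

Run:
```python
from h import *
print(manip.get_obs()['joints'].round(3))
c=snap('wrist','wrist1'); P=cloud(c)
o=manip.get_obs()
for v in range(180,420,12): print(v,[tuple(int(round(1000*x)) for x in P[v,u]) if np.isfinite(P[v,u,0]) else None for u in (240,260,270,280,290,300,320)])
```

```text
[ 0.107  0.092 -0.386 -0.    -1.092  1.513]
180 [(457, -72, 60), (459, -93, 64), (459, -103, 64), (460, -113, 64), (460, -124, 64), (461, -134, 64), (462, -155, 63)]
192 [(444, -72, 61), (449, -94, 76), (449, -104, 73), (449, -114, 73), (450, -124, 74), (450, -134, 75), (451, -154, 74)]
204 [(415, -65, 0), (435, -94, 71), (435, -104, 70), (436, -115, 70), (437, -125, 71), (437, -135, 72), (438, -156, 71)]
216 [(399, -65, 0), (400, -91, 0), (401, -104, 0), (401, -117, -1), None, (403, -142, 1), (404, -168, 0)]
228 [(383, -66, 0), (384, -92, 1), (385, -104, -1), (385, -117, 0), (386, -130, 1), (387, -143, 0), (391, -168, 9)]
240 [(366, -66, 1), (374, -93, 17), (375, -105, 18), (376, -118, 19), (377, -130, 20), (378, -143, 20), (378, -168, 18)]
252 [(349, -66, 1), (351, -93, 1), (451, -108, 232), (451, -113, 230), (453, -118, 234), (353, -146, -1), (355, -172, 1)]
264 [(479, -100, 304), (479, -106, 304), (451, -108, 245), (451, -113, 245), (452, -118, 247), (479, -117, 303), (480, -123, 305)]
276 [(478, -101, 310), (480, -106, 313), (450, -109, 256), (446, -113, 247), (451, -118, 257), 
[... 756 characters left out ...]
2), (465, -115, 321), (465, -117, 321), (465, -122, 321)]
360 [(467, -103, 328), (468, -108, 329), (467, -110, 328), (468, -112, 329), (467, -114, 327), (467, -117, 327), (468, -121, 328)]
372 [(466, -103, 330), (466, -108, 331), (467, -110, 332), (467, -112, 331), (467, -114, 331), (467, -116, 331), (467, -121, 331)]
384 [(466, -104, 334), (466, -108, 334), (467, -110, 334), (467, -112, 334), (467, -114, 335), (467, -116, 335), (468, -120, 335)]
396 [(467, -104, 338), (468, -108, 339), (467, -110, 338), (467, -112, 338), (467, -114, 338), (467, -116, 337), (468, -120, 338)]
408 [None, (467, -108, 340), (467, -110, 341), (467, -112, 341), (467, -114, 340), (467, -116, 341), (468, -119, 341)]
```

View pics/wrist1.png

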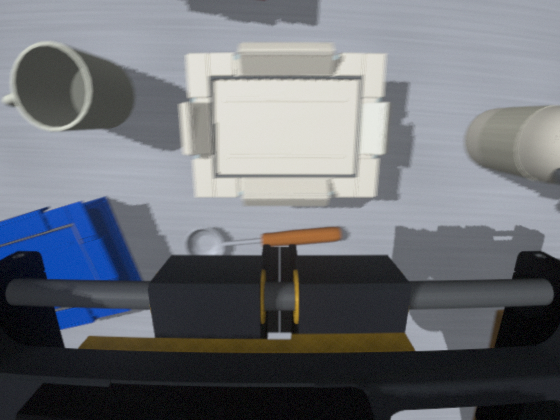

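The wrist view confirms the box, with the front wing's edge at x of about 0.443 and z of about 74 mm. The shut tip measures about 14 x 19 mm, so a single yaw will do for all four wings. Now I'll press the front wing.

Emit:
{"name": "carry_out", "arguments": {"increments": "0 0.2 -0.4 -3.5 0; 0 0 0 -3.5 0; 0 0 0 -3.5 0; 0 0 0 -2.5 0; 0 0 0 -0.5 0; 0 0 0 -0.5 0; 0 0 0 -0.5 0; 0 0 0 -0.4 0; 0 0 0 -0.3 0; 0 0 0 -0.3 0; 0 0 0 -0.3 0; 0 0 0 -0.2 0; 0 0 0 0 0; 0 0 0 0 0"}}

```text
time_s: 3.03
tool_pos: [0.4442, -0.115, 0.0631]
tcp_rot: [1.0, 0.025, 0.001, -0.0]
force: [0.0, 0.5, 0.3]
gripper_width: 0.0003
```

Emit:
{"name": "carry_out", "arguments": {"increments": "0 0 0 -0.1 0; 0 0 0 -0.1 0; 0 0 0 0 0; 0 0 0 0 0"}}

```text
time_s: 3.37
tool_pos: [0.4444, -0.1151, 0.0627]
tcp_rot: [1.0, 0.025, 0.001, 0.0]
force: [-4.4, 2.0, 15.4]
gripper_width: 0.0005
```

Run:
```python
from h import *
print(manip.get_obs()['tool_pos'],manip.get_obs()['force'])
c=snap('wrist','w2'); P=cloud(c)
cv2.imwrite('pics/w2.png',c['image'][:,:,::-1])
```

```text
[ 0.44444433 -0.11506919  0.06269114] [-4.38028897  2.01443723 15.38489588]
```

View pics/w2.png

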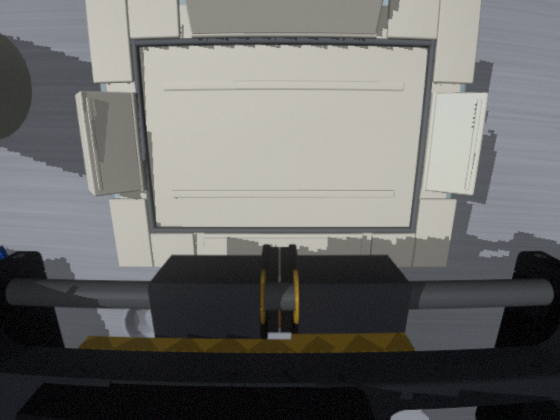

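The front wing is shut: solid contact at z = 62.7 mm, and the picture shows it level. Next is the right wing.

Emit:
{"name": "carry_out", "arguments": {"increments": "0 0 0 2 0; 0 0 0 3 0; 0 2.4 -3 0 0; 0 2.4 -3 0 0; 0 2.3 -2.9 0 0; 0 0 0 0 0; 0 0 0 -2 0; 0 0 0 -0.5 0; 0 0 0 -0.4 0; 0 0 0 -0.4 0; 0 0 0 -0.4 0; 0 0 0 -0.3 0; 0 0 0 -0.3 0; 0 0 0 -0.3 0; 0 0 0 -0.2 0; 0 0 0 -0.1 0; 0 0 0 -0.1 0; 0 0 0 0 0; 0 0 0 0 0"}}

```text
time_s: 5.0
tool_pos: [0.515, -0.2048, 0.0628]
tcp_rot: [1.0, 0.026, 0.001, 0.001]
force: [-1.8, -2.5, 10.5]
gripper_width: 0.0005
```

Emit:
{"name": "carry_out", "arguments": {"increments": "0 0 0 2 0; 0 0 0 3 0; 0 2.1 3.1 0 0; 0 2.1 3.1 0 0; 0 2.1 3.2 0 0; 0 0 0 0 0; 0 0 0 -2 0; 0 0 0 -0.5 0; 0 0 0 -0.4 0; 0 0 0 -0.4 0; 0 0 0 -0.4 0; 0 0 0 -0.3 0; 0 0 0 -0.3 0; 0 0 0 -0.3 0; 0 0 0 -0.2 0; 0 0 0 -0.1 0; 0 0 0 -0.1 0; 0 0 0 0 0; 0 0 0 0 0"}}

```text
time_s: 6.58
tool_pos: [0.579, -0.1103, 0.0628]
tcp_rot: [1.0, 0.025, 0.002, 0.0]
force: [2.3, 0.3, 8.4]
gripper_width: 0.0003
```

Emit:
{"name": "carry_out", "arguments": {"increments": "0 0 0 2 0; 0 0 0 3 0; 0 -2.4 2.9 0 0; 0 -2.4 2.9 0 0; 0 -2.4 2.8 0 0; 0 0 0 0 0; 0 0 0 -2 0; 0 0 0 -0.5 0; 0 0 0 -0.4 0; 0 0 0 -0.4 0; 0 0 0 -0.4 0; 0 0 0 -0.3 0; 0 0 0 -0.3 0; 0 0 0 -0.3 0; 0 0 0 -0.2 0; 0 0 0 -0.1 0; 0 0 0 -0.1 0; 0 0 0 0 0; 0 0 0 0 0"}}

```text
time_s: 8.17
tool_pos: [0.5064, -0.024, 0.0627]
tcp_rot: [1.0, 0.025, 0.001, -0.0]
force: [-3.3, 3.3, 13.1]
gripper_width: 0.0005
```

Emit:
{"name": "carry_out", "arguments": {"increments": "0 0 0 2 0; 0 0 0 3.5 0; 0 0 0 3.5 0; 0 0 0 3.5 0; 0 0 0 3.5 0; 0 -1.5 3.6 0 0; 0 -1.5 3.6 0 0; 0 -1.5 3.6 0 0; 0 -1.5 3.6 0 0; 0 -1.5 3.6 0 0; 0 -1.5 3.6 0 0; 0 -1.5 3.6 0 0; 0 -1.5 3.6 0 0; 0 -1.5 3.6 0 0; 0 -1.5 3.6 0 0; 0 0 0 0 0; 0 0 0 0 0"}}

```text
time_s: 9.58
tool_pos: [0.3545, 0.337, 0.22]
tcp_rot: [1.0, 0.026, -0.0, 0.001]
force: [0.8, -0.1, -0.3]
gripper_width: -0.0
```

Run:
```python
from h import *
c=snap('top','top1'); P=cloud(c)
im=c['image'][185:270,300:405,::-1]
cv2.imwrite('pics/crop3.png',cv2.resize(im,None,fx=7,fy=7,interpolation=cv2.INTER_CUBIC))
o=np.array([.511,-.1142]);th=np.radians(2.8)
R=np.array([[np.cos(th),np.sin(th)],[-np.sin(th),np.cos(th)]])
q=P[180:275,295:410].reshape(-1,3); q=q[np.isfinite(q[:,0])]
b=(q[:,:2]-o)@R.T; h=q[:,2]
for nm,ax,s,half in(('front',0,-1,.035),('back',0,1,.035),('left',1,1,.02),('right',1,-1,.02)):
    k=(abs(b[:,1-ax])<half)&(s*b[:,ax]>.03)&(h>.02); x=s*b[k,ax];y=h[k]
    print(nm,[(int(1000*e),int(1000*np.median(y[(x>=e)&(x<e+.004)]))) for e in np.arange(.044,.12,.004) if ((x>=e)&(x<e+.004)).sum()>2])
for n,(u0,u1,v0,v1) in dict(mug=(225,282,190,240),spray=(425,510,190,260),spoon=(298,390,272,305)).items():
    q=P[v0:v1,u0:u1].reshape(-1,3); q=q[q[:,2]>(.008)]; print(n,q.min(0).round(3),q.max(0).round(3),len(q))
```

```text
front [(44, 56), (48, 60), (52, 60), (56, 60), (60, 61), (64, 61), (68, 61), (72, 60)]
back [(44, 56), (48, 59), (52, 61), (56, 61), (60, 61), (64, 61), (68, 60), (72, 60)]
left [(44, 56), (48, 56), (52, 55), (56, 55), (60, 55), (64, 55), (68, 55), (72, 58), (76, 61), (80, 60), (84, 61), (88, 61), (92, 61), (96, 61), (100, 55)]
right [(44, 55), (48, 55), (52, 55), (56, 55), (60, 55), (64, 55), (68, 55), (72, 57), (76, 61), (80, 61), (84, 61), (88, 60), (92, 61), (96, 61), (100, 60)]
mug [0.501 0.065 0.008] [0.579 0.178 0.095] 638
spray [ 0.477 -0.394  0.008] [ 0.548 -0.318  0.215] 1480
spoon [ 0.336 -0.189  0.008] [0.392 0.005 0.023] 490
```

View pics/crop3.png

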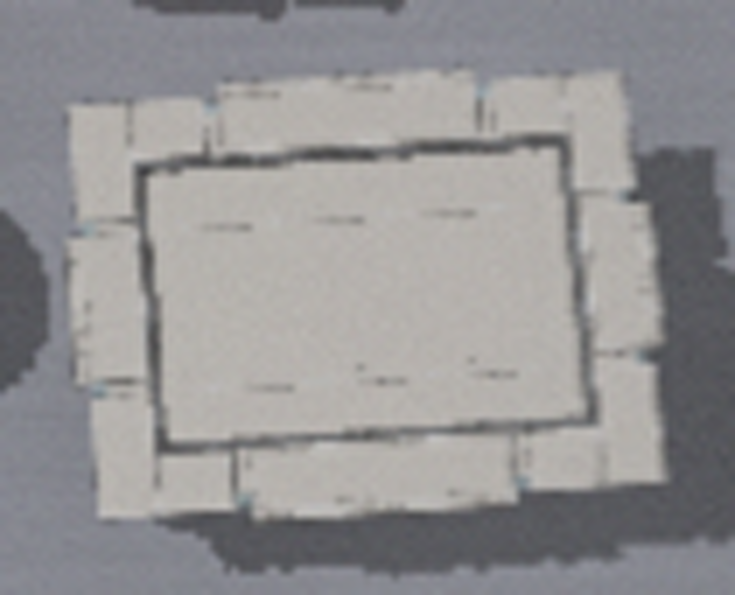

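View pics/top1.png

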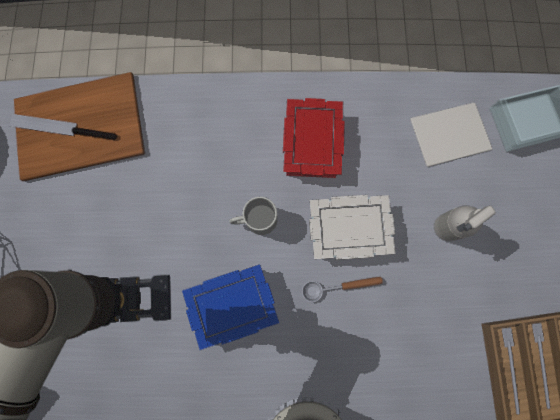

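All four wings are level at about 61 mm. The lid corners are at the same pixels as before ((70,105), (622,72), (665,482), (100,517) in the crop), and the arm is well clear.

```bash
python3 -c "
from plant import manip
print(manip.sign_off())"
```

```text
the job is handed in; nothing more can be done
None
```

All four clip wings on the white food box are shut, and the job is handed in at about 9.6 s of the 53 s allowed. I pressed them in the order front, right, back, left with the closed fingertips.

- **Wings:** each press ended on solid contact at 62.7–62.8 mm (62.5 mm is fully shut). The force there was about 8–15 N upward. In the final top view all four ledges are level; depth reads 60–61 mm, and this camera reads about 1–2 mm low on the lid.
- **Surroundings:** the lid corners are at the same pixels as before, so the box did not move. The mug, spoon and spray bottle measure the same as at the start, to within 1 mm.
- **Hand:** it finished clear of everything, at 0.22 m height and away from the box, with almost no force on it.

None of the checks failed or disagreed.

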